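# Set a food mould under spring pressure in a bench press

### The arm

A 6-joint arm with a two-finger parallel gripper is mounted at the origin on the work surface. World frame = base frame: x ahead of the robot, y to its left, z up, the work surface at z = 0. Lengths are in m, angles in degrees, forces in N, time in s.
With the tool pointing down it reaches from about 0.325 to 0.85 m from the base axis. Payload 15.5 kg.
Tool frame: the origin (TCP) lies midway between the tips of the shut fingers; the grasp point (between the pads) lies 19 mm behind it; z points along the fingers, y is the line along which they close (so a half turn about z gives the same grasp; the last joint's range is limited). The gripper opens to 91 mm and grips with 3 to 60 N. Pads are 32 mm wide; open, the fingers measure 118 mm over their backs; the gripper's body (76 mm by 178 mm) begins 60 mm behind the grasp point.
Start: joints at [59.559, 28.281, 77.091, -0, 74.628, -5.472], TCP at [0.264, 0.567, 0.214] pointing down, gripper open.
Joint ranges: [-166.48, 166.48], [-47.26, 123.95], [12.59, 153.08], [-70.14, 250.14], [6.76, 159.57], [-176.63, 176.63]. Speed limits (degrees/s): [108.29, 108.29, 147.25, 172.46, 172.46, 172.46].

### API

Orientations are given as a 3x3 rotation matrix whose columns are the frame's x, y, z axes.
In Python, from bench import ctrl gives the robot as it stands. The module is installed in compiled form; this text tells all that it offers. Calls block until the motion is done:
- ctrl.goto(position, orientation): joint-space move of the TCP to a pose.
- ctrl.move_l(position, vel=0.15, ori=None, contact_N=None): straight line of the TCP; ori=None keeps the orientation; vel is the mean speed in m/s. With contact_N (N) it stops when the force on the tool has changed by that much, and returns True; else False.
- ctrl.movej(angles): joint-space move.
- ctrl.command_gripper(opening): opening from 0.0 (shut) to 1.0 (fully open); the grip force is fixed at half the most; returns when the fingers have stopped.
- ctrl.sleep(seconds).
- ctrl.ik(position, orientation): joint angles nearest the present ones, or None.
- ctrl.read_camera(name): name is "scene" or "top"; returns the picture (420x560x3 uint8, blue, green, red); there is no depth.
- ctrl.camera_params(name): a dict with "fx", "fy", "cx", "cy" (pixels), "pose" (4x4, takes a point from camera to world coordinates). Camera axes: x right, y up, looking along -z (the intrinsics and any distortion apply to the point x, -y, -z); pixel columns grow to the right and rows downward; lengths in m; the calibration is good to about 2 mm. A picture is of the moment at which its call begins. camera_params takes no time and is no camera call.
A pose or a line that the arm cannot do raises ctrl.MotionError and nothing moves.
- ctrl.sign_off(): hands the job in; it is judged then, once.
Readings, each from a call of its own:
- ctrl.current_t(): time.
- ctrl.current_q(): joint angles.
- ctrl.current_dq(): joint speeds.
- ctrl.current_effort(): joint torques, N m.
- ctrl.current_tool_pos(): TCP position.
- ctrl.current_eef_rot(): TCP orientation.
- ctrl.current_contact_force(): force on the tool from outside, world axes, zero at the start.
- ctrl.current_wrist_torque(): the same for the moment, N m.
- ctrl.current_grip_width(): opening from 0.0 (shut) to 1.0 (fully open).
- ctrl.current_grasp_force(): force on a finger pad.
Only numpy, scipy, OpenCV 4.12 (cv2) and the standard library are available. Lean on these libraries where they do the work, as an engineer would, in place of code of your own. Each camera call takes 0.05 s, during which the arm holds its last target. There are 200 camera calls.

### The job

Slide the lidded steel mould along the press's deck, gently, until it is fully home against the stop under the ram. Then turn the press knob clockwise to press the lid down until the pointer of the sprung platform stands level with the long thick mark on the gauge; do not drive it far past the mark. Let go and leave the other things alone.

Things in the scene. Friction and masses are not known exactly. Their poses are not given: they have to be found in the camera images.
- press: Bench press fixed to the table. Origin: on the table, straight under the ram and knob axis; x: the way the mould slides home; z up. Base plate x -240 to +90 mm, 130 mm wide. Gauge plate on the -y side: y -84 to -89, x -25 to +21, up to 136 mm high.
- deck (a point): Middle of the loading deck's top, press x -146, z 50 mm. Deck: press x -230 to -62; then the sprung platform, x -60 to +54, top 49 mm high unloaded. Two rails, 10 mm high above the deck and 73 mm apart inside, guide the mould from press x -230 to +65.
- crosshead (a point): Top centre of the crosshead that carries the knob, press x 0, z 186 mm. It is 44 mm along press x, 150 mm along press y, 28 mm thick, on two columns of 16 mm at press x 0, y -58 and +58.
- stop: Steel stop plate fixed to the press at the platform's end, 66 mm wide, 50 high, 10 thick. Origin: bottom centre of the face that the mould meets (press x +55, z 50 mm). Home: the mould's front face on this plate, its origin at press x 0, y 0. It must not be rammed: at most 25 N of the mould on the stop.
- mould: Loose closed steel mould 110 (x) x 66 (y) x 60 mm high, about 0.6 kg, starting on the deck between the rails, 75 to 125 mm short of home. Origin: centre of its underside; +x towards the stop. A white follower lid, 94 x 50 mm, stands out of its top by 6 to 20 mm: differs from start to start, is not measured, and does not yield to the ram.
- handle (a point): Centre of the mould's handle, a bar 50 long (mould x) x 12 wide (y) x 20 mm high that sticks out of its rear (-x) end: mould x -104 to -54, z 30 to 50 mm. It can be pinched across its 12 mm from above or pushed on its rear end; sliding takes about 2 to 6 N.
- knob (a joint): Angle of the knob, 0 to 6 rad, starts at 0 to 0.5, grows clockwise seen from above; 7.5 mm of ram feed per rad. At 0 the ram's foot (42 mm across) is 136 mm above the table. It turns freely (0.16 N m friction) until the foot meets the lid; then the platform sinks 7.5 mm per rad and the knob needs up to about 0.3 N m. It stays where it is left.
- knob_grip (a point): On the knob's axis at the height to grip, 223 mm above the table (fixed). The knob is a black bar 49 mm long, 14 wide and 32 high (top 230 mm above the table) on a flat disc 52 mm across (top 200 mm). The point's x is along the bar; it points along press x at knob angle 0 and turns with the knob.
- pointer (a point): Tip of the dark pointer bar on the sprung platform, on the press's -y side in front of the white gauge plate. Moves only up and down; unloaded it is 102 mm above the table, 12 mm above the mark. The spring is 800 N/m with 12 N net preload (the mould's weight does not move it); the platform sinks at most 22 mm.
- mark (a point): The set mark: the long thick black line across the white gauge plate (the other lines, 6 mm apart, are short and thin), 90 mm above the table, straight under the unloaded pointer.
- spice_jar: glass jar with a steel cap, 48 mm across, 80 mm high, standing near the robot's side of the press; leave alone. Origin: centre of its underside.
- spoon: steel serving spoon lying beyond the press, on its gauge side; leave alone.
- can: food can with a yellow label, 100 mm across, 120 mm high; leave alone. Origin: centre of its underside.
- pail: white plastic pail, 150 mm across, 140 mm high; leave alone. Origin: centre of its underside.
- carton: brown carton 140 x 100 x 110 mm high; leave alone. Origin: centre of its underside.
- bowl: steel bowl 160 mm across, 60 mm high; leave alone. Origin: centre of its underside.
- spare_mould: empty open steel mould 110 x 66 x 60 mm high, with no lid and no handle, standing on the table; leave alone. Origin: centre of its underside.
There are look-alikes about, which are no part of the job. Leave any green or purple look-alike of the mould alone.

How it is judged:
By the outcome, as a careful person would: the job done as asked, in the order asked, and still so for the second after the job is handed in, with the robot touching nothing.
It also fails if it takes over 72 s, if anything falls off the work surface, if the arm or the gripper's body presses on something with over 40 N, if the wrist force passes 120 N, or if a joint passes its speed limit or range.

## Working session

There is one attempt and no reset: what is moved stays moved. The work goes in short steps, each a Python script; the robot and the scene stay as the last script left them, time stands still between calls to the robot, and variables do not carry over. Pictures are saved under pics/ and viewed, at most 10 in all, crops included, and the job is handed in when it is done.

```bash
mkdir -p pics; python3 - <<'E'
from bench import ctrl
import cv2, numpy as np
np.set_printoptions(precision=4,suppress=True)
for n in("scene","top"):
    cv2.imwrite(f"pics/{n}0.png",ctrl.read_camera(n)); print(n,ctrl.camera_params(n))
print(ctrl.current_t())
E
```

```text
scene {'fx': 398.28247449399055, 'fy': 398.28247449399055, 'cx': 275.63284960701617, 'cy': 205.02939095477495, 'pose': array([[-0.7463, -0.4906,  0.4498,  1.089 ],
       [ 0.6656, -0.5465,  0.5083,  0.6428],
       [-0.0035,  0.6787,  0.7344,  1.0447],
       [ 0.    ,  0.    ,  0.    ,  1.    ]])}
top {'fx': 509.29248257055093, 'fy': 509.29248257055093, 'cx': 277.6998462350182, 'cy': 201.20308373349144, 'pose': array([[ 0.0019,  0.9936, -0.1126,  0.3449],
       [-0.9998, -0.0002, -0.019 , -0.0045],
       [-0.0189,  0.1127,  0.9935,  1.7015],
       [ 0.    ,  0.    ,  0.    ,  1.    ]])}
0.1
```

View pics/scene0.png

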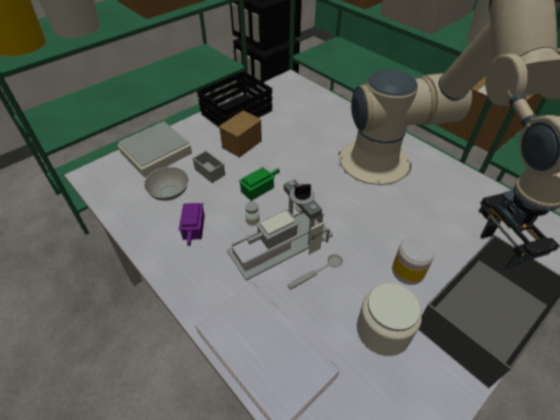

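View pics/top0.png

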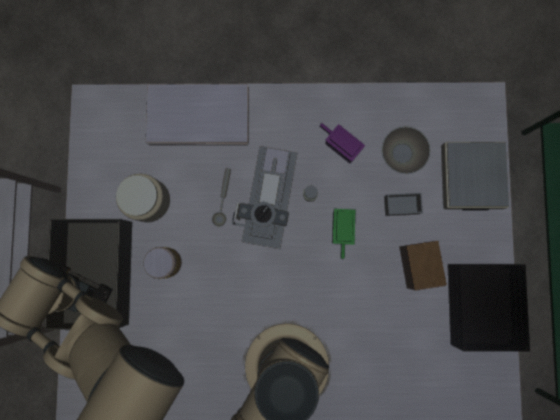

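The top view shows the press with its knob at about (263,213). The mould (white lid, ~(270,187)) lies beyond it with its handle at ~(275,163), so it slides home towards the robot. The jar is at (311,193), the gauge is on the left side, and the green and purple look-alikes are elsewhere.

```bash
python3 - <<'E'
import cv2, numpy as np
a=cv2.imread("pics/top0.png")[140:255,215:335]; b=cv2.imread("pics/scene0.png")[170:290,215:345]
a=cv2.resize(a,None,fx=5,fy=5,interpolation=2); b=cv2.resize(b,None,fx=6,fy=4.8,interpolation=2)
cv2.imwrite("pics/topc.png",a); cv2.imwrite("pics/scenec.png",cv2.convertScaleAbs(cv2.resize(b,(780,576)),alpha=1.3))
E
```

```text
(no output)
```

View pics/topc.png

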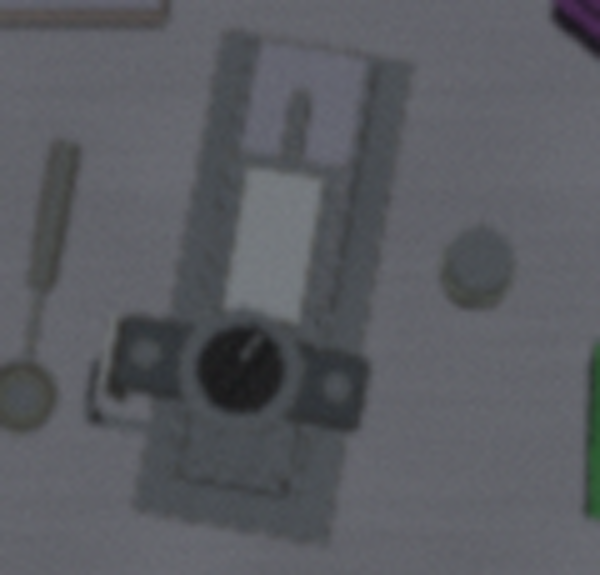

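View pics/scenec.png

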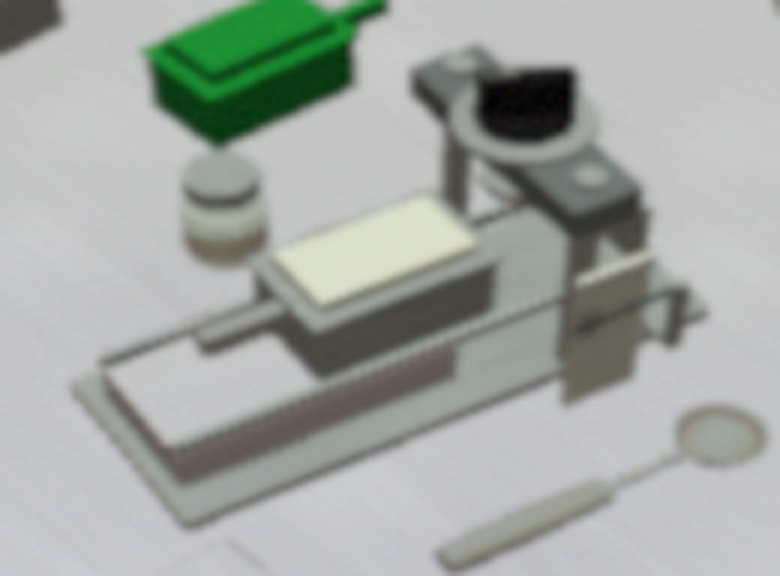

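The crops show the base corners, the column tops, the index line on the knob and the pointer above the gauge. In the top crop the base corners are (228,32), (413,63), (328,545) and (133,510), the column tops are (147,350) and (338,387), and the knob centre is (240,368). I'll fit the press pose from these points.

```bash
cat > h.py <<'E'
from bench import ctrl
import cv2, numpy as np
np.set_printoptions(precision=4,suppress=True)
C={n:ctrl.camera_params(n) for n in("scene","top")}
def proj(n,P):
    c=C[n];q=(np.atleast_2d(P)-c["pose"][:3,3])@c["pose"][:3,:3]
    return np.c_[c["cx"]-c["fx"]*q[:,0]/q[:,2],c["cy"]+c["fy"]*q[:,1]/q[:,2]]
def ray(n,uv,z):
    c=C[n];d=c["pose"][:3,:3]@[(uv[0]-c["cx"])/c["fx"],-(uv[1]-c["cy"])/c["fy"],-1];o=c["pose"][:3,3]
    return o+d*(z-o[2])/d[2]
def press(p,L):  # L: press-frame points, m
    c,s=np.cos(p[2]),np.sin(p[2]);R=np.array([[c,-s,0],[s,c,0],[0,0,1]])
    return np.atleast_2d(L)@R.T+[p[0],p[1],0]
E
cat > fit.py <<'E'
from h import *
from scipy.optimize import least_squares
T=lambda u,v:(215+u/5-.4,140+v/5-.4); S=lambda u,v:(215+u/6-.4,170+v/4.8-.4)
obs=[("top",T(228,32),(-.24,-.065,0)),("top",T(413,63),(-.24,.065,0)),("top",T(328,545),(.09,.065,0)),("top",T(133,510),(.09,-.065,0)),
("top",T(147,350),(0,-.058,.188)),("top",T(338,387),(0,.058,.188)),("top",T(240,368),(0,0,.2)),
("scene",S(190,525),(-.24,-.065,0)),("scene",S(75,385),(-.24,.065,0)),("scene",S(462,62),(0,.058,.188)),("scene",S(595,178),(0,-.058,.188)),("scene",S(525,110),(0,0,.2))]
def f(p):
    r=[]
    for n,uv,L in obs:
        L=np.array(L)
        if L[2]==0:L[2]=p[3]
        r+=list((proj(n,press(p,L))[0]-uv)*(1 if n=="top" else .7))
    return r
s=least_squares(f,[.55,0,np.radians(170),.01],loss="soft_l1");print(s.x,np.degrees(s.x[2]));print(np.array(f(s.x)).reshape(-1,2))
p=s.x
# lid mask in top: white blob rear edge
im=cv2.imread("pics/top0.png");pts=[T(245,165),T(325,178),T(222,308)]
for u in pts: 
    w=ray("top",u,.122);d=w[:2]-p[:2];c,s_=np.cos(p[2]),np.sin(p[2]);print("lid",[d@[c,s_],d@[-s_,c]])
w=[ray("top",T(300,90),.1),ray("top",T(290,170),.1)]
for x in w:
    d=x[:2]-p[:2];print("handle",d@[c,s_],d@[-s_,c])
a=ray("top",T(244,358),.23);b=ray("top",T(263,336),.23);print("line dir deg",np.degrees(np.arctan2(*(b-a)[1::-1])))
E
python3 fit.py
```

```text
[0.4786 0.0689 2.9629 0.0056] 169.7591132650886
[[-0.7329 -0.1194]
 [-0.0244  0.2934]
 [-0.4916  0.172 ]
 [ 0.0623  0.1348]
 [-0.2885  0.8049]
 [-0.3057  0.2999]
 [-0.0198  0.2907]
 [-1.02    0.2499]
 [-1.0937 -0.0563]
 [-0.6579  0.3351]
 [-1.0269 -0.0749]
 [-0.5244 -0.6124]]
lid [np.float64(-0.13355775677751025), np.float64(-0.025435221459716648)]
lid [np.float64(-0.13430196038006226), np.float64(0.02555828215283714)]
lid [np.float64(-0.04204755793511486), np.float64(-0.02305178270742667)]
handle -0.191028695493081 -0.001366232470748984
handle -0.13895982602084248 0.0017022049432470134
line dir deg -40.54551267950597
```

```bash
cat >> h.py <<'E'
P=[.4786,.0689,2.9629]
def Rdown(a): # tool x at world angle a, z down
    c,s=np.cos(a),np.sin(a);return np.array([[c,s,0],[s,-c,0],[0,0,-1.]])
W=lambda x,y,z:press(P,[x,y,z])[0]
E
python3 - <<'E'
from h import *
x,y,z=ctrl.current_tool_pos()
ctrl.move_l([x,y,.30],vel=.2)
best=min((R for R in (Rdown(P[2]),Rdown(P[2]+np.pi)) if ctrl.ik(W(-.174,0,.3),R) is not None),key=lambda R:abs(ctrl.ik(W(-.174,0,.3),R)[5]))
ctrl.goto(W(-.174,0,.30),best)
print(ctrl.current_q(),ctrl.current_tool_pos(),ctrl.current_t())
ctrl.move_l(W(-.174,0,.13),vel=.15)
print(ctrl.move_l(W(-.174,0,.071),vel=.05,contact_N=6))
ctrl.command_gripper(0.0)
print(ctrl.current_grip_width()*91,ctrl.current_grasp_force(),ctrl.current_contact_force(),ctrl.current_t())
cv2.imwrite("pics/t1.png",ctrl.read_camera("top")); cv2.imwrite("pics/s1.png",cv2.resize(ctrl.read_camera("scene")[150:300,200:400],(800,600),interpolation=2))
E
```

```text
[ -1.8383  26.8845  65.8693   0.0092  87.249  -81.6509] [0.6497 0.0388 0.3   ] 3.0167
False
11.623636848076556 30.000174343585968 [0.2815 0.1054 0.2354] 6.8167
```

View pics/s1.png

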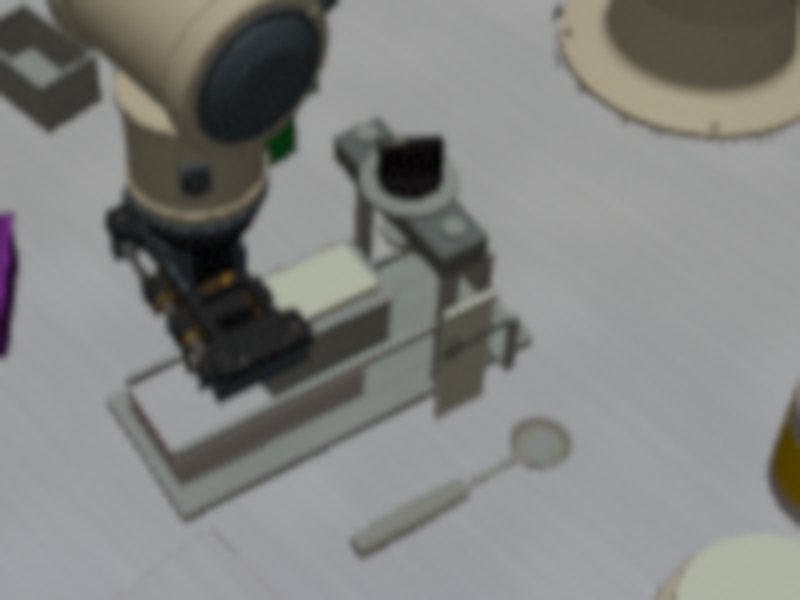

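The handle is pinched (11.6 mm). Next I slide the mould, with the last stretch slow and force-guarded.

```bash
python3 - <<'E'
from h import *
ux=W(1,0,0)-W(0,0,0)
print(ctrl.move_l(W(-.174+.070,0,.071),vel=.04,contact_N=14),ctrl.current_contact_force()@ux,ctrl.current_contact_force())
hit=ctrl.move_l(W(-.174+.105,0,.071),vel=.007,contact_N=9)
f=ctrl.current_contact_force();t=ctrl.current_tool_pos()
print(hit,f,f@ux,(t-W(0,0,0))@ux+.174,ctrl.current_t())
cv2.imwrite("pics/s2.png",cv2.resize(ctrl.read_camera("scene")[150:300,200:400],(800,600),interpolation=2))
E
```

```text
False -5.567982514219227 [ 5.5359 -0.6767  3.9025]
True [-1.4245  0.5185 -3.4111] 1.4939874589160402 0.08230572330890529 10.9167
```

The trigger fits the mould's rear dropping off the deck edge: force at the time was small and travel was 82 mm of about 87. I'll continue slowly.

```bash
python3 - <<'E'
from h import *
ux=W(1,0,0)-W(0,0,0)
for i in range(4):
    s=(ctrl.current_tool_pos()-W(0,0,0))@ux
    hit=ctrl.move_l(W(s+.008,0,.071),vel=.006,contact_N=11)
    f=ctrl.current_contact_force();t=ctrl.current_tool_pos()
    print(hit,f,f@ux,(t-W(0,0,0))@ux+.174,ctrl.current_t())
    if f@ux<-7: break
cv2.imwrite("pics/s3.png",cv2.resize(ctrl.read_camera("scene")[150:300,200:400],(800,600),interpolation=2))
E
```

```text
True [ 1.8067  0.5633 -2.4416] -1.677757520641237 0.08727539861756489 12.2167
True [ 2.4978 -1.0784 -0.0277] -2.6496863242956477 0.08714667557601949 12.7833
True [ 2.7629 -1.1986  1.866 ] -2.931954918313966 0.08710949262426956 13.375
True [ 2.7597 -0.468   0.7629] -2.7989878856777874 0.08701639833428401 13.9833
```

```bash
python3 - <<'E'
from h import *
ux=W(1,0,0)-W(0,0,0)
ctrl.command_gripper(0.5)
ctrl.move_l(W(-.140,0,.071),vel=.08)
ctrl.command_gripper(0.0)
for i in range(2):
    s=(ctrl.current_tool_pos()-W(0,0,0))@ux
    hit=ctrl.move_l(W(-.105,0,.071),vel=.02-.012*i,contact_N=10)
    f=ctrl.current_contact_force();print(hit,f@ux,f,(ctrl.current_tool_pos()-W(0,0,0))@ux)
ctrl.move_l(W(-.150,0,.071),vel=.08)
ctrl.move_l(W(-.150,0,.28),vel=.2)
print(ctrl.current_t())
cv2.imwrite("pics/s3.png",cv2.resize(ctrl.read_camera("scene")[150:300,200:400],(800,600),interpolation=2))
for a in np.radians([139.5,-40.5]):
  for b in (a,):
    R=Rdown(b);q=ctrl.ik(W(0,0,.204),R);print(np.degrees(b),q)
    q2=ctrl.ik(W(0,0,.204),Rdown(b-.5));print(q2)
E
```

```text
True -2.452317228893611 [2.5048 0.0706 2.6638] -0.12154751434670771
True -2.91537015692587 [ 2.8439 -0.657   0.8697] -0.12157543816588776
19.65
139.5 [  1.1119  17.6297  97.2554  -0.      65.115  -48.3881]
[  1.1119  17.6297  97.2554  -0.      65.115  -19.7402]
-40.5 [  1.1119  17.6297  97.2554  -0.      65.115  131.6119]
[  1.1119  17.6297  97.2554  -0.      65.115  160.2598]
```

View pics/s3.png

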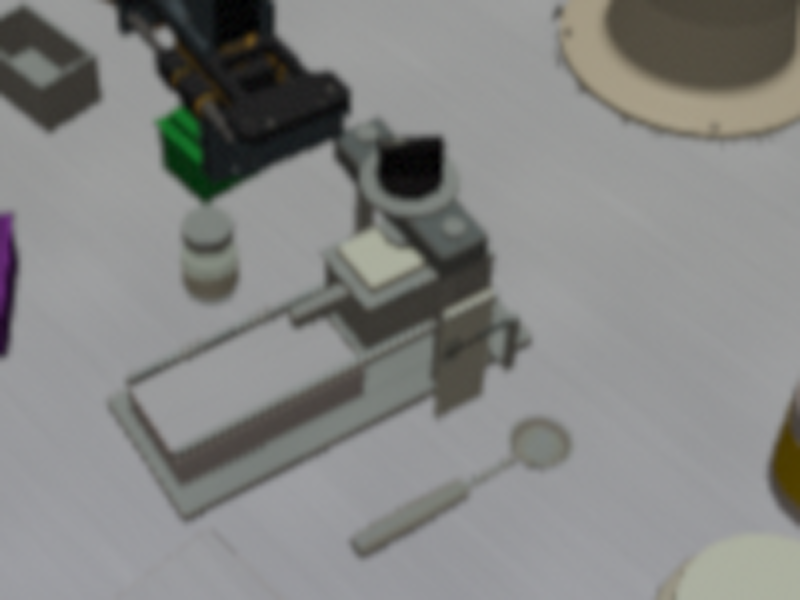

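The mould is home, with the fore part of its lid under the ram. Now I grip the knob.

```bash
python3 - <<'E'
from h import *
R=Rdown(np.radians(140.5))
ctrl.command_gripper(0.5)
ctrl.goto(W(0,0,.28),R)
print(ctrl.move_l(W(0,0,.205),vel=.08,contact_N=6))
m0=ctrl.current_wrist_torque()
ctrl.command_gripper(0.0)
print(ctrl.current_grip_width()*91,ctrl.current_grasp_force(),ctrl.current_contact_force(),m0,ctrl.current_wrist_torque(),ctrl.current_q())
q=np.array(ctrl.current_q())
for i in range(6):
    q[5]+=6;ctrl.movej(q);print(i,ctrl.current_q()[5],ctrl.current_wrist_torque(),ctrl.current_contact_force(),ctrl.current_t())
cv2.imwrite("pics/s4.png",cv2.resize(ctrl.read_camera("scene")[210:260,290:340],(600,600),interpolation=2))
E
```

```text
False
13.88220363252484 29.982428289949894 [ 2.9604  4.842  -1.55  ] [-0.0496  0.0079 -0.0059] [ 0.6903 -0.5486  0.0853] [  1.1273  17.564   97.1372   0.0434  65.2216 -49.3925]
0 -43.530560287744585 [-0.2295  0.1248 -0.0954] [-0.0424 -0.0616  0.8212] 23.0917
1 -37.6598730519458 [-0.4767  0.3847 -0.2051] [-0.7289 -2.5603  1.4156] 23.3417
2 -31.71817651666745 [-0.7978  0.7138 -0.1505] [-2.9681 -4.2079  4.0352] 23.5917
3 -25.673741985377614 [-0.975   0.8366 -0.1312] [-4.2955 -4.1136  3.0346] 23.8417
4 -19.673608496848697 [-1.0763  0.9683 -0.155 ] [-4.3674 -4.9749  5.9414] 24.0917
5 -13.673052146420355 [-1.0854  1.0509 -0.1312] [-4.3145 -4.0975  5.7248] 24.3417
```

View pics/s4.png

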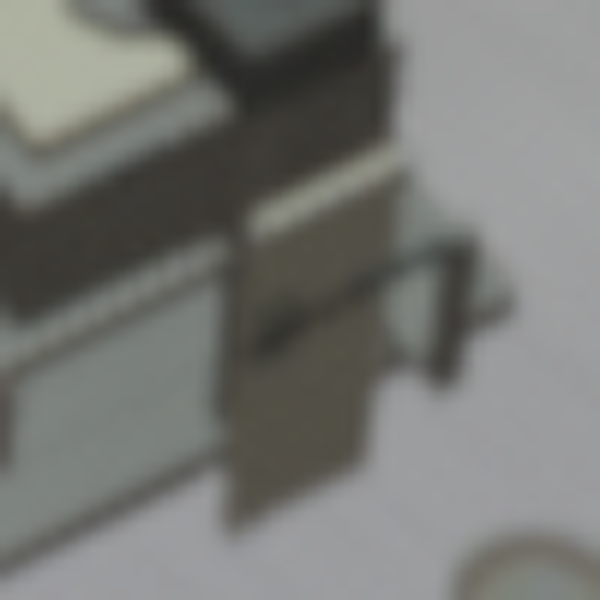

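The pointer bar stands at crop (260–460, 345–240) on the shadowed gauge. The knob turns freely at about 0.14 N m. I keep turning until the torque steps up.

```bash
python3 - <<'E'
from h import *
cv2.imwrite("pics/base.png",ctrl.read_camera("scene"))
q=np.array(ctrl.current_q());q[5]=-13.4;n=0
out=[]
while q[5]<160 and n<4:
    q[5]+=6;ctrl.movej(q);t=ctrl.current_wrist_torque()[2];out.append((round(q[5],1),round(t,3)));n=n+1 if t<-.195 else 0
print(out,ctrl.current_contact_force(),ctrl.current_t())
cv2.imwrite("pics/p1.png",ctrl.read_camera("scene"))
for z in(.102,.090): print(proj("scene",W(0,-.09,z)),proj("scene",W(-.02,-.09,z)),proj("scene",W(.02,-.09,z)))
E
```

```text
[(np.float64(-7.4), np.float64(-0.208)), (np.float64(-1.4), np.float64(-0.191)), (np.float64(4.6), np.float64(-0.163)), (np.float64(10.6), np.float64(-0.148)), (np.float64(16.6), np.float64(-0.187)), (np.float64(22.6), np.float64(-0.146)), (np.float64(28.6), np.float64(-0.123)), (np.float64(34.6), np.float64(-0.209)), (np.float64(40.6), np.float64(-0.157)), (np.float64(46.6), np.float64(-0.177)), (np.float64(52.6), np.float64(-0.189)), (np.float64(58.6), np.float64(-0.136)), (np.float64(64.6), np.float64(-0.208)), (np.float64(70.6), np.float64(-0.162)), (np.float64(76.6), np.float64(-0.167)), (np.float64(82.6), np.float64(-0.106)), (np.float64(88.6), np.float64(-0.087)), (np.float64(94.6), np.float64(-0.045)), (np.float64(100.6), np.float64(-0.051)), (np.float64(106.6), np.float64(-0.12)), (np.float64(112.6), np.float64(-0.076)), (np.float64(118.6), np.float64(-0.06)), (np.float64(124.6), np.float64(-0.128)), (np.float64(130.6), np.float64(-0.051)), (np.float64(136.6), np.float64(-0.072)), (np.float64(142.6), np.float64(-0.062)), (np.float64(148.6), np.float64(-0.052)), (np.float64(154.6), np.float64(-0.044)), (np.float64(160.6), np.float64(-0.034))] [-7.3692 17.7025  6.1463] 31.6917
[[316.5652 232.4035]] [[311.1417 235.1256]] [[321.9258 229.713 ]]
[[316.2822 234.8744]] [[310.8966 237.5911]] [[321.6058 232.1891]]
```

```bash
python3 - <<'E'
from h import *
a=cv2.imread("pics/base.png");b=cv2.imread("pics/p1.png")
c=[cv2.resize(cv2.convertScaleAbs(i[185:260,270:340],alpha=1.5),(400,430),interpolation=2) for i in(a,b)]
cv2.imwrite("pics/cmp1.png",np.hstack(c))
for i in(a,b):
    print(np.argmin(0) if 0 else '')
    g=i[:,:,1].astype(int);print(g[222:254,318:330:2].T)
E
```

```text
[[ 61  89 127 137 114  87  80  80  80  79  79  75  66  66  74  78  79  80
   80  79  80  80  80  80  80  80  86 110 138 152 156 156]
 [ 90 129 140 118  89  79  79  80  80  79  73  66  64  75  80  80  82  82
   81  83  89  95 100 104 108 114 126 142 152 156 157 157]
 [131 141 118  92  87  88  88  90  89  82  76  87 104 112 111 101  92  84
   88 117 141 150 153 154 156 156 156 157 156 156 156 156]
 [152 144 132 126 126 126 125 122 109  93 101 121 130 131 130 128 120 107
  106 129 148 155 156 157 157 157 158 157 157 157 156 156]
 [159 159 158 156 150 141 131 116  90  79  89  95  93  90  87  82  78  70
   68  83 116 143 154 156 156 157 157 157 157 157 157 157]
 [159 160 160 160 159 153 139 115  85  65  65  67  71  72  67  71  87 100
  109 123 141 153 156 156 156 156 156 157 157 157 157 157]]

[[ 62  89 128 137 113  87  79  80  79  79  79  75  67  63  68  72  78  79
   80  79  79  79  78  79  79  79  86 109 137 153 156 156]
 [ 90 129 140 117  89  80  79  80  80  79  75  68  64  65  62  67  78  80
   79  82  89  95  99 103 109 114 126 141 153 156 157 157]
 [131 141 119  93  87  88  88  91  95  97  93  87  82  84 102 117 121 120
  110 108 126 143 151 154 155 156 157 156 156 155 155 157]
 [152 144 132 126 126 126 126 126 129 130 125 108  93 105 121 123 116 112
  117 117 112 116 135 150 156 156 156 157 157 157 156 155]
 [158 158 158 155 149 140 134 131 131 128 111  82  69  77  83  79  70  64
   65  66  64  66  90 128 151 157 157 156 156 157 156 156]
 [159 160 160 160 160 156 149 139 133 128 112  88  73  71  66  71  88 100
  108 119 127 134 142 150 155 156 157 157 157 157 157 157]]
```

View pics/cmp1.png

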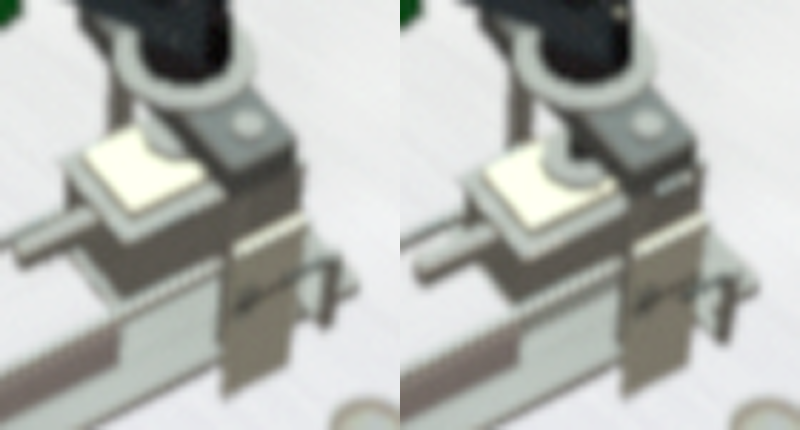

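The knob turned and the pointer has dropped about 3 px. I'll measure the sink precisely by tracking the mould, handle and pointer corner between the two pictures.

```bash
cat > sink.py <<'E'
from h import *
def sink(fn):
    a,b=[cv2.resize(cv2.cvtColor(cv2.imread(f),6)[180:270,255:345],None,fx=4,fy=4,interpolation=2) for f in("pics/base.png",fn)]
    off=np.array([255,180])
    L={"handle end":(-.104,0,.099),"handle mid":(-.085,-.006,.099),"mould rear -y top":(-.055,-.033,.109),"mould rear +y top":(-.055,.033,.109),"lid rear":(-.047,-.025,.125),"arm":(.03,-.098,.100)}
    for k,l in L.items():
        p0=proj("scene",W(*l))[0]
        if k=="arm": p0=np.array([327.5,230.5])
        d1=proj("scene",W(l[0],l[1],l[2]-.01))[0]-proj("scene",W(*l))[0]
        q,st,e=cv2.calcOpticalFlowPyrLK(a,b,np.float32([(p0-off)*4]),None,winSize=(25,25),maxLevel=2)
        f=(q[0]/4+off-p0); print(k,p0,f,"sink mm %.1f"%(10*(f@d1)/(d1@d1)),"resid",e.ravel())
    ys=slice(216,252)
    A,B=[cv2.imread(f)[222:244,323:331].astype(np.float32) for f in("pics/base.png",fn)]
if __name__=="__main__":
    import sys; sink(sys.argv[1])
E
python3 sink.py pics/p1.png
```

```text
handle end [271.8241 227.4141] [10.2937 -4.5471] sink mm -21.2 resid [23.7418]
handle mid [278.109  226.1949] [-3.7529  4.7807] sink mm 23.2 resid [13.2888]
mould rear -y top [291.133  225.9266] [0.0118 3.0119] sink mm 14.4 resid [0.9004]
mould rear +y top [279.7036 212.1771] [-0.0534  3.0546] sink mm 14.5 resid [0.8011]
lid rear [292.0392 219.768 ] [-0.1368  2.9766] sink mm 14.0 resid [1.3119]
arm [327.5 230.5] [0.062  2.7351] sink mm 13.0 resid [7.5704]
```

Sink is about 14.3 mm, roughly 2.2 mm past the mark, so I back the knob off slightly.

```bash
python3 - <<'E'
from h import *
from sink import sink
q=np.array(ctrl.current_q());print(q)
q[5]=160.6-17;ctrl.movej(q);ctrl.sleep(.2)
cv2.imwrite("pics/p2.png",ctrl.read_camera("scene"));print(ctrl.current_wrist_torque(),ctrl.current_q()[5],ctrl.current_contact_force(),ctrl.current_t());sink("pics/p2.png")
E
```

```text
[  1.2036  17.5337  97.1903   0.2391  65.3116 160.2588]
[-0.4061  1.0373  0.2102] 143.23547789957917 [-5.1314 -1.7893  5.1933] 32.3917
handle end [271.8241 227.4141] [ 9.7635 -4.3453] sink mm -20.3 resid [22.076]
handle mid [278.109  226.1949] [2.5135 1.0243] sink mm 4.9 resid [7.2748]
mould rear -y top [291.133  225.9266] [0.0499 2.6615] sink mm 12.7 resid [2.4102]
mould rear +y top [279.7036 212.1771] [-0.2783  2.4858] sink mm 11.8 resid [1.3895]
lid rear [292.0392 219.768 ] [-0.1974  2.3702] sink mm 11.1 resid [1.4153]
arm [327.5 230.5] [-0.0587  2.1112] sink mm 10.1 resid [6.4476]
```

Sink is now about 12 mm. I release and verify.

```bash
python3 - <<'E'
from h import *
from sink import sink
ctrl.command_gripper(0.5)
t=ctrl.current_tool_pos();ctrl.move_l([t[0],t[1],.30],vel=.15);ctrl.sleep(.3)
cv2.imwrite("pics/p3.png",ctrl.read_camera("scene"));print(ctrl.current_t(),ctrl.current_contact_force());sink("pics/p3.png")
ims=[cv2.imread(f"pics/{f}.png")[:,:,1].astype(int) for f in("base","p1","p3")]
def mn(i,c):
    r=np.arange(228,239);k=r[np.argmin(i[r,c])];y=i[k-1:k+2,c];return k+.5*(y[0]-y[2])/(y[0]-2*y[1]+y[2])
for c in(323,324,325,326): print(c,[round(mn(i,c),2) for i in ims])
b=cv2.convertScaleAbs(cv2.imread("pics/p3.png")[185:260,260:340],alpha=1.4)
cv2.imwrite("pics/end.png",cv2.resize(b,(640,600),interpolation=2))
E
```

```text
34.1833 [-0.221  -0.2146  0.161 ]
handle end [271.8241 227.4141] [ 9.564 -4.231] sink mm -19.8 resid [21.4919]
handle mid [278.109  226.1949] [2.4863 1.006 ] sink mm 4.9 resid [7.2239]
mould rear -y top [291.133  225.9266] [0.0479 2.6374] sink mm 12.6 resid [2.4007]
mould rear +y top [279.7036 212.1771] [-0.3139  2.4453] sink mm 11.6 resid [1.3704]
lid rear [292.0392 219.768 ] [-0.1833  2.3544] sink mm 11.1 resid [1.6159]
arm [327.5 230.5] [-0.0502  2.0887] sink mm 10.0 resid [6.6983]
323 [np.float64(231.55), np.float64(234.39), np.float64(233.99)]
324 [np.float64(231.17), np.float64(234.06), np.float64(233.71)]
325 [np.float64(230.93), np.float64(233.88), np.float64(233.27)]
326 [np.float64(236.5), np.float64(234.12), np.float64(233.31)]
```

View pics/end.png

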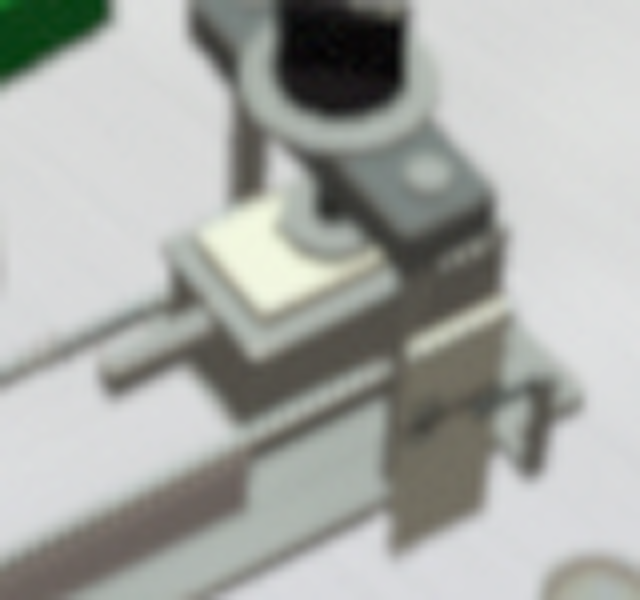

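The mould is home and the pointer sits about 12 mm below its unloaded height, level with the mark. In the end picture the pointer bar is at crop (430–550, 420–380) and the gripper is clear. I'm handing in.

```bash
python3 -c "
from bench import ctrl
print(ctrl.sign_off(),ctrl.current_t())"
```

```text
the job is handed in; nothing more can be done
the job is handed in; nothing more can be done
```

I handed the job in at about 34 s: the mould is home against the stop, and the lid is pressed until the pointer is level with the mark by camera estimate (about 12 mm sink, 10–12.6 mm across features), after overshooting the mark by about 2 mm and backing off; the gripper is clear.

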